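# Hold a bag clip open over a record card

## Robot

A 6-joint arm with a two-finger parallel gripper is mounted at the origin on the work surface. World frame = base frame: x ahead of the robot, y to its left, z up, the work surface at z = 0. Lengths are in m, angles in rad, forces in N, time in s.
With the tool pointing down it reaches from about 0.4 to 0.925 m from the base axis. Payload 12.5 kg.
Tool frame: the origin (TCP) lies at the centre of the arm's flange, where the gripper is bolted on; the fingertips stand 190 mm ahead of it and the grasp point (between the pads) lies 171 mm ahead of it (nose_length is the distance from the TCP to the fingertips, in m); z points along the fingers, y is the line along which they close (so a half turn about z gives the same grasp; the last joint's range is limited). The gripper opens to 95 mm and grips with 3 to 60 N. Pads are 20 mm wide; open, the fingers measure 119 mm over their backs; the gripper's body (75 mm by 180 mm) begins 59 mm behind the grasp point.
Start: joints at [-1.238, 0.491, 1.559, -0, 1.092, -0.106], TCP at [0.266, -0.566, 0.405] pointing down, gripper open.
Joint ranges: [-3.1, 3.1], [-0.84, 2.19], [0.05, 2.79], [-1.13, 4.28], [0.06, 2.93], [-2.69, 2.69]. Speed limits (rad/s): [2.22, 2.22, 2.79, 3.14, 3.14, 3.14].

## Interface

Orientations are given as a unit quaternion [x, y, z, w].
In Python, from plant import get_obs, camera, calibration, close_job, nose_length gives the robot as it stands.
- The arm moves only by the tool carry_out, never from a script. Its argument "increments" is a list of rows, each a list of 7 numbers: the shift along the tool's x, y, z in units of 30 mm (1.0 is 30 mm), then the turn, a rotation vector about the tool's x, y, z in units of 6 degrees (1.0 is 6 degrees), then the closure, from 0 (fully open) to 1 (shut). A call has 1 to 5 rows; each row is the pose to reach, as a shift and turn from the pose commanded when the call began, along the tool's axes at that moment; what a row does not reach only later rows make up. A row lasts 1/10 s, in which the tool goes at most 50 mm and 8.59 degrees, less where a joint would pass 70% of its speed; a pose out of reach is approached as far as the arm can. A call with a gripper value outside its range is refused whole. The fingers move at their own pace and stop on an object; "squeeze" is the grip in N (left out, the last holds). Time passes only in rows, so rows that repeat a pose let the fingers close. It gives the time, the measured TCP pose, the force, the opening and the grip force at its end, in the units of the state.
- get_obs(): the state, without advancing time (a new reading comes with each control period).
- camera(name): name is "side" or "top" or "wrist"; returns the picture (400x640x3 uint8, red, green, blue); there is no depth.
- calibration(name): a dict with "fov_y" (degrees; the focal length in pixels is half the picture's height over the tangent of half this angle, whatever the lens; pixels are square), "cx", "cy" (the principal point, pixels), "eye" and "orientation" of the camera in the world; the wrist camera has in their place "mount" (4x4, takes a point from camera to tool coordinates, whose origin is the TCP and whose axes are the flange's). Camera axes: x right, y up, looking along -z (the intrinsics and any distortion apply to the point x, -y, -z); pixel columns grow to the right and rows downward; lengths in m; the calibration is good to about 2 mm. A picture is of the moment at which its call begins: read the wrist's pose just before it. calibration takes no time and is no camera call.
- close_job(): hands the job in; it is judged then, once.
The state is a dict: "t": time; "joint_pos": joint angles; "dq": joint speeds; "effort": joint torques, N m; "ee_pos": TCP position; "ee_rot": TCP orientation; "wrist_force": force on the tool from outside, world axes, zero at the start; "ft_torque": the same for the moment, N m; "gripper_width": opening from 0.0 (shut) to 1.0 (fully open); "finger_force": force on a finger pad.
Only numpy, scipy, OpenCV 4.12 (cv2) and the standard library are available. Lean on these libraries where they do the work, as an engineer would, in place of code of your own. Each camera call takes 0.05 s, during which the arm holds its last target. There are 200 camera calls.

## Task

Take the wide spring clip off the front wall of the pull-out tray by its two handles, leaving the clothes peg there, and bring it to the card that stands in the wooden block. Hold it there squeezed wide open, jaws pointing down and well down over the middle of the card's top edge, square to it, one jaw on each side and the clip not touching the card, so that I can slip receipts in. Finish still holding it open like that, with everything else left as it was.

Things in the scene. Friction and masses are not known exactly. Their poses are not given: they have to be found in the camera images.
- clip: wide white plastic bag clip with a steel spring, 56 mm wide along its hinge, 45 g, clamped on the tray's front wall, handles up, jaws down. Origin on the hinge axis; at the start z is up, y along the hinge and the tray wall, x across the clip. Jaws reach 42 mm below the hinge, the spring barrel 4.5 mm below it. The frame is that of the +x half, which leans by half the jaw angle as the clip opens
- handle_a (a point): middle of the rolled end (5 mm thick) of the clip's +x handle plate, 25 mm to the side of the hinge and 42 mm above it; the other handle is its mirror image, so the ends measure 55 mm across at the start. Pressing them together opens the jaws; at the stop they measure about 23 mm across and stand 48 mm above the hinge, the lips 35 mm below it
- clip_jaw (a joint): opening angle of the clip's two halves, rad: 0 = the lips 3 mm apart (as clamped on the tray wall), -0.07 = shut, 0.72 = stop, lips about 29 mm apart. The spring always closes it; on the handle ends it needs about 5 N at 0 and about 11 N at the stop
- lip_a (a point): middle of the gripping face of the lip of the +x jaw, 38 mm below the hinge (lips are 8 mm high, 56 mm wide)
- lip_b (a point): the same point of the other jaw (the -x one)
- card_stand: loose dark wooden block, 60 x 170 x 32 mm, 0.5 kg, with a stiff card 3 mm thick and 150 mm wide standing upright in it; origin at the centre of the block's underside, z up, y along the card, x square to the card's faces (the card is at x = 0)
- card_edge (a point): middle of the card's top edge, 150 mm above the table
- peg: small wooden clothes peg, 13 mm wide, 77 mm long, clamped on the same tray wall beside the clip (either side); leave it there. Origin on its hinge; its handles reach 39 mm above it and measure 33 mm across
- chest: translucent blue two-drawer plastic chest, 300 mm wide, white top at 208 mm height. Origin on the table under the middle of the extended tray's front wall; x points back into the chest (carcass from 120 to 340 mm), y along the wall. That wall is 3 mm thick, 270 mm long, its top edge 186 mm high; the tray is 48 mm deep. Loose things up to 74 mm high stand on the white top, at x over 115 mm
- tray (a joint): slide of the pull-out tray, m: 0 as found, positive further out; it moves at about 5 N
- hairbrush: wooden hairbrush on the white top
- nail_clipper: steel nail clipper on the white top
- dish: glass dish, 100 mm across, on the white top
- tub: orange lidded tub, 86 mm across, 74 mm high, on the white top
- lotion: white lotion bottle, 54 mm across, 160 mm high, on the table
- mug: white mug, 80 mm across, 92 mm high, on the table
- comb: black comb, 170 mm long, 5 mm high, lying on the table
There are look-alikes about, which are no part of the job. What is shaped like the clip but blue or yellow is not meant. Leave any purple look-alike of the card_stand alone.

How it is judged:
By the outcome, as a careful person would: the job done as asked, in the order asked, and still so for the second after the job is handed in, while the arm keeps its last pose, push and grip.
It also fails if it takes over 38 s, if anything falls off the work surface, if the arm or the gripper's body presses on something with over 40 N, if the wrist force passes 120 N, or if a joint passes its speed limit or range.

## Working session

There is one attempt and no reset: what is moved stays moved. The work goes in short steps, Python scripts to look and compute and a tool call to move; the robot and the scene stay as the last step left them, time stands still between calls to the robot, and variables do not carry over. Pictures are saved under pics/ and viewed, at most 10 in all, crops included, and the job is handed in when it is done.

Besides the shell and the picture viewer there is one more tool, called after ">>>" as name([rows], argument=value, ...), one row to a line, values as JSON. carry_out: Moves the arm, as the interface text tells. Its arguments: {"type":"object","properties":{"increments":{"type":"array"},"squeeze":{"type":"number"}},"required":["increments"]}

```bash
mkdir -p pics; ls
python3 - <<'E'
from plant import *
import cv2,numpy as np
print(get_obs())
for n in ["side","top","wrist"]:
    print(n,calibration(n))
for n in ["side","top"]:
    cv2.imwrite(f"pics/{n}0.png",camera(n)[:,:,::-1])
E
```

```text
pics
{'t': 0.0, 'joint_pos': array([-1.23762185e+00,  4.91591819e-01,  1.55944968e+00,  2.44495524e-05,
        1.09170133e+00, -1.05578540e-01]), 'dq': array([-0.00196689,  0.00066353,  0.00140521,  0.00196153,  0.00151041,
       -0.00144903]), 'effort': array([-1.52541033e-03, -6.12652159e+01, -2.58180910e+01,  6.90798112e-02,
        4.82906832e-02, -7.32692388e-05]), 'ee_pos': array([ 0.26553249, -0.56576017,  0.4041415 ]), 'ee_rot': array([ 9.76034390e-01,  2.17615573e-01, -5.45274674e-05, -5.72598158e-04]), 'wrist_force': array([-1.10118348,  0.66445254,  0.10321038]), 'ft_torque': array([ 0.03639574, -0.09156189,  0.02650555]), 'finger_force': 0.0, 'gripper_width': 0.9968933330284216}
side {'fov_y': 57.41752451643635, 'cx': 313.7940226498723, 'cy': 204.61309311519068, 'eye': array([0.3092207 , 0.51394867, 0.86062405]), 'orientation': array([-0.06291765,  0.3254259 ,  0.92873293, -0.16611589])}
top {'fov_y': 44.125200393689454, 'cx': 320.1713459931778, 'cy': 199.80390591360273, 'eye': array([ 0.36744378, -0.0312712 ,  1.6837302 ]), 'orientation': array([ 0.03894171, -0.03405692, -0.70251368,  0.70978743])}
wrist {'fov_y': 60.89976355211314, 'cx': 315.01094289029544, 'cy': 197.9500262696399, 'mount': array([[ 7.84395835e-04,  9.62698679e-01,  2.70574643e-01,
         7.75524926e-02],
       [ 9.99999241e-01, -1.01213995e-03,  7.02174269e-04,
        -1.28086543e-03],
       [ 9.49841647e-04,  2.70573887e-01, -9.62698743e-01,
         1.98522687e-02],
       [ 0.00000000e+00,  0.00000000e+00,  0.00000000e+00,
         1.00000000e+00]])}
```

View pics/side0.png

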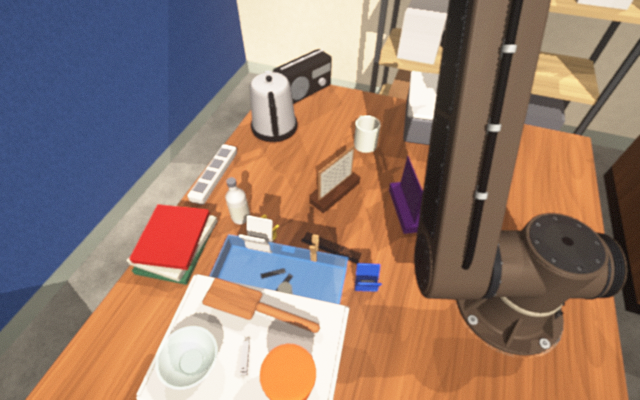

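View pics/top0.png

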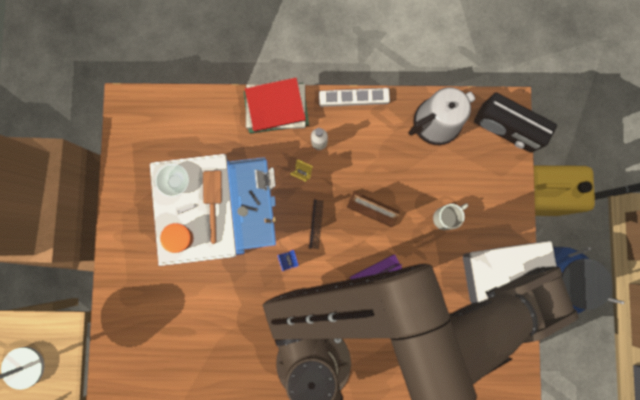

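Side: white clip at ~(258,232) on the tray's front wall, peg at (314,245), card (335,175), yellow and blue clips on the table. Top: clip (264,180), card block (376,207), purple decoy (375,268). Enlarged crops next.

```bash
cat > h.py <<'E'
import numpy as np, cv2
from scipy.spatial.transform import Rotation as R
from plant import *
def cam(n,obs=None):
    c=calibration(n); f=200/np.tan(np.radians(c['fov_y'])/2)
    if 'eye' in c: Rm=R.from_quat(c['orientation']).as_matrix(); e=np.array(c['eye'])
    else:
        o=obs or get_obs(); Rt=R.from_quat(o['ee_rot']).as_matrix(); M=c['mount']
        Rm=Rt@M[:3,:3]; e=Rt@M[:3,3]+o['ee_pos']
    return f,c['cx'],c['cy'],e,Rm
def proj(C,P):
    f,cx,cy,e,Rm=C; p=(np.atleast_2d(P)-e)@Rm
    return np.c_[cx+f*p[:,0]/-p[:,2], cy-f*p[:,1]/-p[:,2]]
def ray(C,uv):
    f,cx,cy,e,Rm=C; d=Rm@np.array([(uv[0]-cx)/f,-(uv[1]-cy)/f,-1]); return e,d/np.linalg.norm(d)
def onz(C,uv,z):
    e,d=ray(C,uv); return e+d*(z-e[2])/d[2]
def tri(rs):
    A=sum(np.eye(3)-np.outer(d,d) for e,d in rs); b=sum((np.eye(3)-np.outer(d,d))@e for e,d in rs)
    p=np.linalg.solve(A,b); return p,[round(1000*np.linalg.norm(np.cross(p-e,d)),1) for e,d in rs]
E
python3 - <<'E'
import cv2,numpy as np
s=cv2.imread("pics/side0.png");t=cv2.imread("pics/top0.png")
r=lambda i,x,y,w,h,k:cv2.resize(i[y:y+h,x:x+w],None,fx=k,fy=k,interpolation=cv2.INTER_CUBIC)
a=r(s,195,140,200,150,4)
b=r(t,220,130,200,150,4)
cv2.imwrite("pics/sc.png",a);cv2.imwrite("pics/tc.png",b)
E
```

```text
(no output)
```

View pics/sc.png

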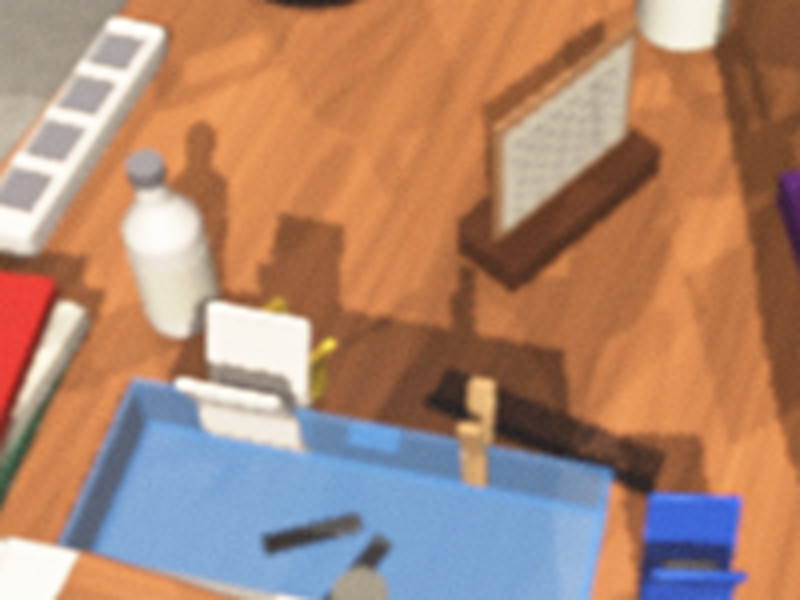

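View pics/tc.png

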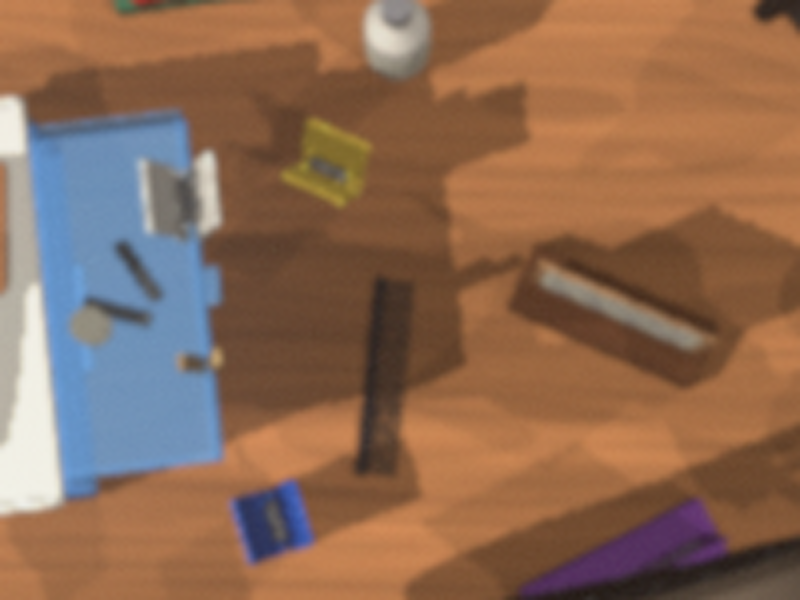

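Crops: outer handle end runs (247,216)-(273,220) in the side view, inner (239,235)-(266,241); top view outer ~(273,178), inner ~(257,179). Card top edge ends: side (318,172)-(353,149), top (356,195)-(399,212).

Run:
```python
from h import *
np.set_printoptions(precision=4,suppress=True)
S=cam('side');T=cam('top')
s=lambda x,y:ray(S,((x+.5)/4-.5+195,(y+.5)/4-.5+140)); t=lambda x,y:ray(T,((x+.5)/4-.5+220,(y+.5)/4-.5+130))
sz=lambda x,y,z:onz(S,((x+.5)/4-.5+195,(y+.5)/4-.5+140),z); tz=lambda x,y,z:onz(T,((x+.5)/4-.5+220,(y+.5)/4-.5+130),z)
for n,a,b in [('outA',(208,305),(213,152)),('outB',(311,322),(218,230)),('inA',(177,384),(141,160)),('inB',(285,405),(150,235)),
 ('wallL',(135,381),(183,112)),('wallR',(612,468),(220,458)),('cardL',(494,124),(541,264)),('cardR',(634,38),(716,330)),('peg',(482,380),(217,358)),('pegin',(470,427),(185,362))]:
    print(n,*tri([s(*a),t(*b)]))
print('wall@.186 side',sz(135,381,.186),sz(612,468,.186),'top',tz(183,112,.186),tz(220,458,.186))
print('card@.15 side',sz(494,124,.15),sz(634,38,.15),'top',tz(541,264,.15),tz(716,330,.15))
```

```text
outA [0.6143 0.1222 0.2318] [np.float64(1.5), np.float64(1.5)]
outB [0.5552 0.1167 0.2369] [np.float64(1.6), np.float64(1.6)]
inA [0.6063 0.1749 0.2337] [np.float64(0.3), np.float64(0.3)]
inB [0.5497 0.1668 0.2323] [np.float64(0.4), np.float64(0.4)]
wallL [0.6541 0.1516 0.1794] [np.float64(1.4), np.float64(1.4)]
wallR [0.3867 0.1164 0.1845] [np.float64(0.2), np.float64(0.2)]
cardL [ 0.5413 -0.1276  0.1546] [np.float64(1.3), np.float64(1.3)]
cardR [ 0.4887 -0.2685  0.1274] [np.float64(3.4), np.float64(3.4)]
peg [0.46   0.1158 0.2296] [np.float64(0.6), np.float64(0.6)]
pegin [0.4574 0.1403 0.222 ] [np.float64(0.8), np.float64(0.8)]
wall@.186 side [0.6522 0.1555 0.186 ] [0.3868 0.1174 0.186 ] top [0.6516 0.1501 0.186 ] [0.3865 0.1163 0.186 ]
card@.15 side [ 0.5442 -0.1315  0.15  ] [ 0.4798 -0.2447  0.15  ] top [ 0.5406 -0.1282  0.15  ] [ 0.4902 -0.2645  0.15  ]
```

```bash
cat >> h.py <<'E'
np.set_printoptions(precision=4,suppress=True)
def inc(pos,ax,o=None):
    """total increment units from measured pose to pos with tool down, tool x at angle ax (deg)"""
    o=o or get_obs(); R0=R.from_quat(o['ee_rot']); a=np.radians(ax)
    R1=R.from_matrix(np.array([[np.cos(a),np.sin(a),0],[np.sin(a),-np.cos(a),0],[0,0,-1]]))
    return np.round(np.r_[R0.inv().apply(np.array(pos)-o['ee_pos'])/.03,(R0.inv()*R1).as_rotvec(degrees=True)/6],2)
E
python3 -c "
from h import *
print(inc([.515,-.2,.49],7.7))"
```

```text
[12.71 -7.51 -2.85 -0.01  0.    2.91]
```

>>> carry_out([
  [1.3, -0.8, -0.6, 0, 0, 0, 0],
  [2.6, -1.5, -1.2, 0, 0, 0, 0],
  [3.9, -2.3, -1.8, 0, 0, 0, 0],
  [5.2, -3.0, -2.4, 0, 0, 0, 0],
  [6.4, -3.8, -2.8, 0, 0, 0, 0],
])

```text
t: 0.6
ee_pos: [0.3918, -0.3794, 0.4897]
ee_rot: [0.976, 0.218, 0.0, 0.0]
wrist_force: [0.6, 0.1, 0.5]
gripper_width: 1.0
finger_force: 0.0
```

```bash
python3 -c "
from h import *
print(get_obs()['t'],get_obs()['ee_pos'],inc([.515,-.2,.49],7.7))"
```

```text
0.6 [ 0.3918 -0.3794  0.4897] [ 6.26 -3.67 -0.01  0.01 -0.    2.91]
```

>>> carry_out([
  [1.3, -0.8, 0, 0, 0, 0.7, 0],
  [2.6, -1.5, 0, 0, 0, 1.4, 0],
  [3.9, -2.3, 0, 0, 0, 2.1, 0],
  [5.2, -3.0, 0, 0, 0, 2.9, 0],
  [6.3, -3.7, 0, 0, 0, 2.9, 0],
])

```text
t: 1.1
ee_pos: [0.5159, -0.1984, 0.4886]
ee_rot: [0.998, 0.066, -0.0, -0.0]
wrist_force: [1.3, -0.8, -1.4]
gripper_width: 1.002
finger_force: 0.0
```

Run:
```python
from h import *
o=get_obs();im=camera('wrist');C=cam('wrist',o)
import pickle;pickle.dump((o['ee_pos'],o['ee_rot']),open('w1.pkl','wb'))
cv2.imwrite('pics/w1.png',im[:,:,::-1])
print(o['ee_pos'],inc([.581,.145,.49],7.7), proj(C,[[.541,-.129,.15],[.489,-.265,.15]]))
```

```text
[ 0.5159 -0.1984  0.4886] [  3.64 -10.94  -0.03  -0.01  -0.01   0.02] [[247.1593 149.8497]
 [379.9366 220.1831]]
```

View pics/w1.png

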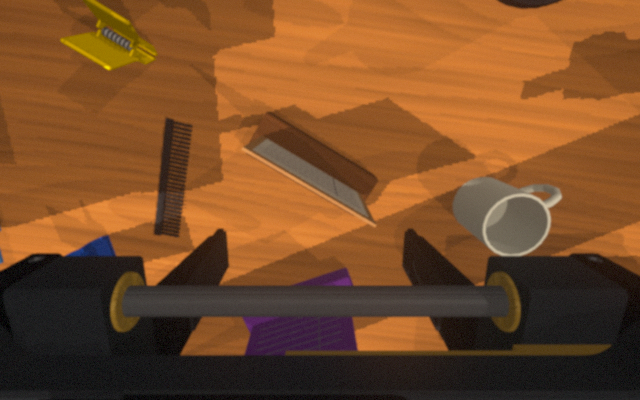

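Wrist view: card's top edge runs from (244,150) to (375,225), mug right, purple decoy below.

>>> carry_out([
  [0.4, -1.2, 0, 0, 0, 0, 0],
  [0.8, -2.5, 0, 0, 0, 0, 0],
  [1.2, -3.8, 0, 0, 0, 0, 0],
  [1.6, -5.0, 0, 0, 0, 0, 0],
  [2.0, -6.2, 0, 0, 0, 0, 0],
])

```text
t: 1.65
ee_pos: [0.5493, -0.0063, 0.4886]
ee_rot: [0.998, 0.068, -0.0, 0.0]
wrist_force: [0.4, 0.4, 0.3]
gripper_width: 0.996
finger_force: 0.0
```

>>> carry_out([
  [0.4, -1.2, 0, 0, 0, 0, 0],
  [0.8, -2.4, 0, 0, 0, 0, 0],
  [1.2, -3.6, 0, 0, 0, 0, 0],
  [1.6, -4.7, 0, 0, 0, 0, 0],
  [1.6, -4.7, 0, 0, 0, 0, 0],
])

```text
t: 2.15
ee_pos: [0.5781, 0.1416, 0.4881]
ee_rot: [0.998, 0.069, -0.0, -0.0]
wrist_force: [-0.2, -1.0, 0.4]
gripper_width: 1.001
finger_force: 0.0
```

Run:
```python
from h import *
import pickle
o=get_obs();im=camera('wrist')
pickle.dump((o['ee_pos'],o['ee_rot']),open('w2.pkl','wb'))
cv2.imwrite('pics/w2.png',im[:,:,::-1])
p,q=pickle.load(open('w1.pkl','rb'))
C=cam('wrist',dict(ee_pos=p,ee_rot=q)); a=onz(C,(244,149.5),.15);b=onz(C,(375.5,225),.15)
print('card',a,b,(a+b)/2,np.linalg.norm(a-b),np.degrees(np.arctan2(*(a-b)[1::-1])))
C=cam('wrist',o)
print(o['ee_pos'],o['ee_rot'],proj(C,[[.581,.145,.19],[.584,.12,.233],[.578,.17,.233]]))
```

```text
card [ 0.5409 -0.126   0.15  ] [ 0.4834 -0.2616  0.15  ] [ 0.5122 -0.1938  0.15  ] 0.14721859445969077 67.00309650904664
[0.5781 0.1416 0.4881] [ 0.9976  0.0692 -0.0003 -0.0002] [[313.7825 192.6032]
 [348.2411 208.4973]
 [278.7129 207.1476]]
```

View pics/w2.png

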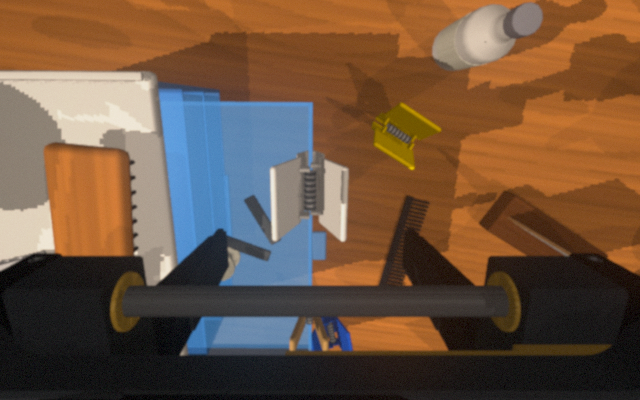

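Wrist view: inner handle end (271,165)-(272,240), outer (348,163)-(347,240); wall's outer edge at column 312, peg well below at (300,335).

Run:
```python
from h import *
import pickle
p,q=pickle.load(open('w2.pkl','rb'))
C=cam('wrist',dict(ee_pos=p,ee_rot=q)); z=.231
P=[onz(C,u,z) for u in [(270.5,166),(271.5,240.5),(348.5,162.5),(347.5,240.5)]]
for x in P: print(x)
c=sum(P)/4;print('mid',c,'len',np.linalg.norm(P[0]-P[1]),np.linalg.norm(P[2]-P[3]),'across',np.linalg.norm(P[0]+P[1]-P[2]-P[3])/2)
d=(P[0]-P[1]+P[2]-P[3]);ang=np.degrees(np.arctan2(d[1],d[0]));print(ang)
for u in [(312,104),(312,348)]: print('wall',onz(C,u,.186))
print(inc([c[0],c[1],.46],ang))
```

```text
[0.6068 0.1792 0.231 ]
[0.5505 0.1726 0.231 ]
[0.6169 0.1251 0.231 ]
[0.5585 0.1161 0.231 ]
mid [0.5832 0.1483 0.231 ] len 0.056644065077832824 0.05910832279832855 across 0.05603535883825286
7.768270440631364
wall [0.6523 0.1564 0.186 ]
wall [0.423  0.1248 0.186 ]
[ 0.21 -0.25  0.94  0.    0.01  0.02]
```

>>> carry_out([
  [0.2, -0.2, 0.5, 0, 0, 0, 0],
  [0.2, -0.2, 1.2, 0, 0, 0, 0],
  [0.2, -0.23, 2.0, 0, 0, 0, 0],
  [0.2, -0.23, 2.6, 0, 0, 0, 0],
  [0.2, -0.23, 2.8, 0, 0, 0, 0],
], squeeze=3)

```text
t: 2.7
ee_pos: [0.5828, 0.1451, 0.402]
ee_rot: [0.998, 0.067, -0.002, 0.0]
wrist_force: [-0.4, -1.1, 1.1]
gripper_width: 1.001
finger_force: 0.0
```

Run:
```python
from h import *
for n in ('side','top','wrist'):
    im=camera(n)[:,:,::-1];cv2.imwrite(f'pics/{n}3.png',im)
    if n=='wrist': C=cam('wrist'); print(proj(C,[[.5787,.176,.231],[.5877,.1206,.231]]))
w=cv2.imread('pics/wrist3.png');s=cv2.imread('pics/side3.png')[170:290,200:360]
cv2.imwrite('pics/m3.png',np.vstack([cv2.resize(w[100:400,60:580],(520,300)),cv2.resize(s,(520,300),interpolation=cv2.INTER_CUBIC)]))
print(get_obs()['ee_pos'],inc([.583,.1475,.403],7.75))
```

```text
[[256.3171 263.8959]
 [369.4276 261.2624]]
[0.5831 0.1455 0.4046] [ 0.01 -0.07  0.05  0.    0.   -0.01]
```

View pics/m3.png

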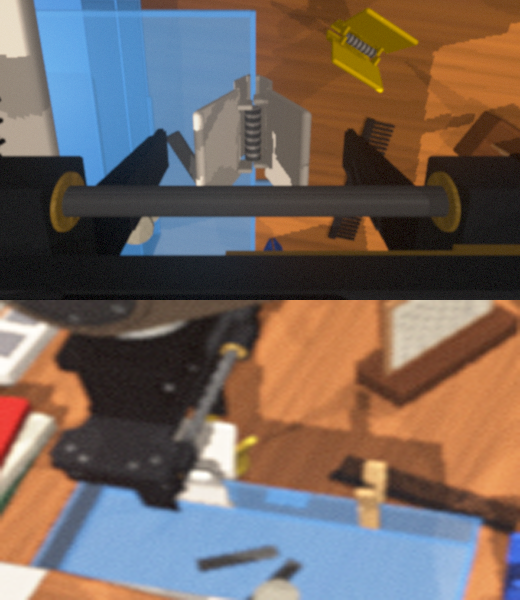

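Wrist crop: handle ends at columns 254 and 370, fingers at 226 and 405, so the clip sits about 2 mm towards +y; I'll correct and close gently.

>>> carry_out([
  [0, -0.07, 0.03, 0, 0, 0, 0.2],
  [0, -0.07, 0.03, 0, 0, 0, 0.36],
  [0, -0.07, 0.03, 0, 0, 0, 0.38],
  [0, -0.07, 0.03, 0, 0, 0, 0.38],
  [0, -0.07, 0.03, 0, 0, 0, 0.38],
], squeeze=3)

```text
t: 3.35
ee_pos: [0.5825, 0.1481, 0.404]
ee_rot: [0.998, 0.068, 0.0, 0.0]
wrist_force: [0.2, -0.3, -0.8]
gripper_width: 0.651
finger_force: 0.0
```

Run:
```python
from h import *
w=camera('wrist')[:,:,::-1];o=get_obs();print(o['ee_pos'],o['gripper_width'],o['finger_force'],o['wrist_force'])
cv2.imwrite('pics/w4.png',cv2.resize(w[160:310,220:420],None,fx=4,fy=4,interpolation=cv2.INTER_CUBIC))
```

```text
[0.5825 0.1481 0.404 ] 0.6377661091882387 0.0 [ 0.1058 -0.564  -0.5286]
```

View pics/w4.png

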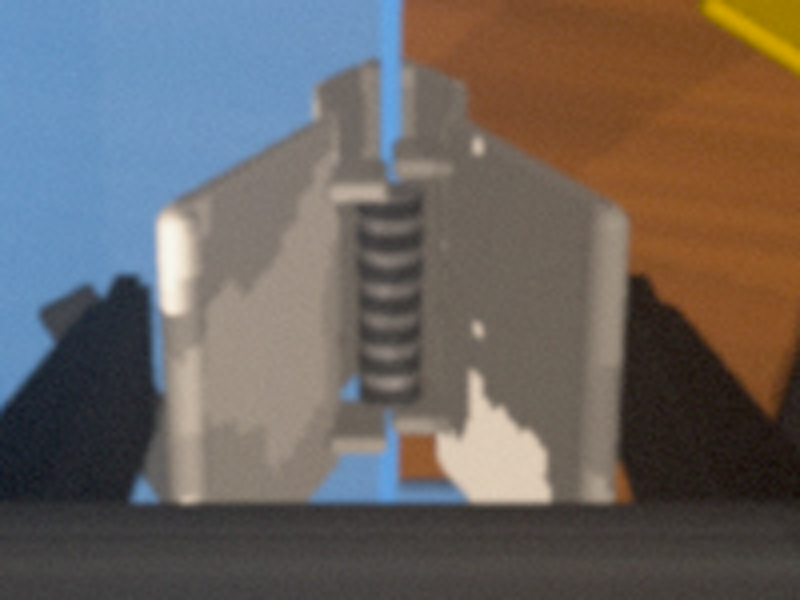

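Fingers straddle the handle ends nearly symmetrically (gaps ~2 px left, <1 px right at 1x). Now squeeze, rising with the handles.

>>> carry_out([
  [0, 0.01, 0, 0, 0, 0, 0.42],
  [0, 0.01, -0.04, 0, 0, 0, 0.5],
  [0, 0.01, -0.08, 0, 0, 0, 0.58],
  [0, 0.01, -0.13, 0, 0, 0, 0.66],
  [0, 0.01, -0.17, 0, 0, 0, 0.74],
], squeeze=25)

```text
t: 3.9
ee_pos: [0.5826, 0.1478, 0.4091]
ee_rot: [0.998, 0.067, 0.0, 0.0]
wrist_force: [-0.2, -0.4, -0.2]
gripper_width: 0.316
finger_force: 9.2
```

>>> carry_out([
  [0, 0, -0.03, 0, 0, 0, 0.85],
  [0, 0, -0.03, 0, 0, 0, 0.85],
  [0, 0, -0.03, 0, 0, 0, 0.85],
  [0, 0, -0.03, 0, 0, 0, 0.85],
])

```text
t: 4.3
ee_pos: [0.5826, 0.1478, 0.41]
ee_rot: [0.998, 0.067, 0.0, 0.0]
wrist_force: [-0.4, 0.4, 3.5]
gripper_width: 0.219
finger_force: 25.0
```

Run:
```python
from h import *
o=get_obs();w=camera('wrist')[:,:,::-1];s=camera('side')[:,:,::-1];print(o['ee_pos'],o['gripper_width'],o['finger_force'],o['wrist_force'])
cv2.imwrite('pics/m5.png',np.vstack([cv2.resize(w[130:330,190:440],(750,300)),cv2.resize(s[190:290,200:400],(600,300),interpolation=cv2.INTER_CUBIC)]) if 0 else np.hstack([cv2.resize(w[150:310,250:380],(390,480)),cv2.resize(s[190:310,220:320],(400,480),interpolation=cv2.INTER_CUBIC)]))
```

```text
[0.5826 0.1478 0.41  ] 0.21934687537151423 24.995538457385464 [-0.4224  0.4383  3.5286]
```

View pics/m5.png

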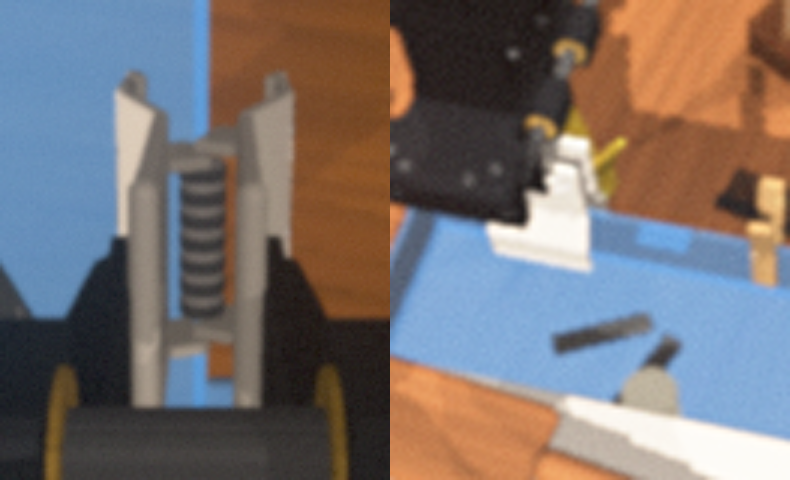

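Clip is squeezed to its stop (20.8 mm), lips wide either side of the wall. Lift.

>>> carry_out([
  [0, 0, -0.2, 0, 0, 0, 0.85],
  [0, 0, -0.6, 0, 0, 0, 0.85],
  [0, 0, -1.3, 0, 0, 0, 0.85],
  [0, 0, -2.1, 0, 0, 0, 0.85],
  [0, 0, -2.8, 0, 0, 0, 0.85],
])

```text
t: 4.9
ee_pos: [0.5824, 0.1478, 0.4958]
ee_rot: [0.998, 0.067, 0.0, 0.0]
wrist_force: [-0.0, 0.4, -0.0]
gripper_width: 0.219
finger_force: 25.0
```

Run:
```python
from h import *
o=get_obs();print(o['ee_pos'],o['gripper_width'],o['wrist_force'],inc([.512,-.194,.49],67,o))
for a in (27,47):print(inc([.56,.05,.49] if a==27 else [.535,-.07,.49],a,o))
t=camera('top')[:,:,::-1];cv2.imwrite('pics/top6.png',t);s=camera('side')[:,:,::-1];cv2.imwrite('pics/side6.png',s)
# did tray/peg move? compare peg and wall-end patches with first pictures
for n,(x,y,w,h) in [('top',(258,205,20,45)),('side',(300,225,60,40))]:
    a=cv2.imread(f'pics/{n}0.png')[y:y+h,x:x+w].astype(np.float32).mean(2);b=cv2.imread(f'pics/{n}6.png')[y:y+h,x:x+w].astype(np.float32).mean(2)
    print(n,cv2.phaseCorrelate(a,b))
```

```text
[0.5824 0.1478 0.4958] 0.21858022326539045 [-0.0451  0.3579 -0.0137] [-3.86 10.97  0.19  0.01 -0.01 -9.88]
[-1.18  3.13  0.19  0.   -0.01 -3.21]
[-2.54  6.98  0.19  0.   -0.01 -6.54]
top ((-1.032436759245563, 4.0604003386198855), 0.15541906886630588)
side ((0.021591884227401437, 0.030656534897005372), 0.9981616497039795)
```

Tray and peg unmoved (side view shift 0.03 px). Carry to above the card.

>>> carry_out([
  [-0.2, 0.5, 0, 0, 0, -0.5, 0.85],
  [-0.6, 1.5, 0, 0, 0, -1.4, 0.85],
  [-1.0, 2.7, 0, 0, 0, -2.5, 0.85],
  [-1.5, 4.0, 0, 0, 0, -3.7, 0.85],
  [-1.9, 5.3, 0, 0, 0, -5.0, 0.85],
])

```text
t: 5.5
ee_pos: [0.5468, -0.0187, 0.4933]
ee_rot: [0.945, 0.326, -0.0, -0.0]
wrist_force: [0.4, -1.0, -0.4]
gripper_width: 0.219
finger_force: 25.0
```

Run:
```python
from h import *
o=get_obs();print(o['ee_pos'],inc([.513,-.195,.49],67.5,o),R.from_quat(o['ee_rot']).as_matrix()[:,0])
```

```text
[ 0.5468 -0.0187  0.4933] [-4.51  3.93  0.11 -0.01  0.01 -4.9 ] [ 0.7872  0.6167 -0.0007]
```

>>> carry_out([
  [-1.0, 0.9, 0, 0, 0, -1.2, 0.85],
  [-2.1, 1.8, 0, 0, 0, -2.4, 0.85],
  [-3.2, 2.8, 0, 0, 0, -3.6, 0.85],
  [-4.1, 3.6, 0, 0, 0, -4.6, 0.85],
  [-4.5, 3.9, 0, 0, 0, -4.9, 0.85],
])

```text
t: 6.0
ee_pos: [0.5117, -0.1953, 0.493]
ee_rot: [0.833, 0.554, -0.0, -0.0]
wrist_force: [1.0, 0.1, 0.2]
gripper_width: 0.22
finger_force: 25.0
```

>>> carry_out([
  [0, 0, 0, 0, 0, 0, 0.85],
  [0, 0, 0, 0, 0, 0, 0.85],
])

```text
t: 6.2
ee_pos: [0.5123, -0.1925, 0.4934]
ee_rot: [0.834, 0.552, -0.0, -0.0]
wrist_force: [-0.1, 0.0, 0.7]
gripper_width: 0.218
finger_force: 25.0
```

Run:
```python
from h import *
import pickle
o=get_obs();w=camera('wrist')[:,:,::-1];pickle.dump((o['ee_pos'],o['ee_rot']),open('w7.pkl','wb'))
s=camera('side')[:,:,::-1]
print(o['ee_pos'],inc([.513,-.195,.49],67.5,o))
cv2.imwrite('pics/w7.png',w);cv2.imwrite('pics/side7.png',s)
C=cam('wrist',o);print(proj(C,[[.5409,-.126,.15],[.4834,-.2616,.15],[.5122,-.1938,.15]]))
cv2.imwrite('pics/m7.png',np.vstack([cv2.resize(w[0:300,160:480],(640,600))]))
```

```text
[ 0.5123 -0.1925  0.4934] [-0.07  0.05  0.11 -0.01 -0.   -0.08]
[[316.0321 109.054 ]
 [315.7483 255.8292]
 [315.9288 186.8014]]
```

View pics/m7.png

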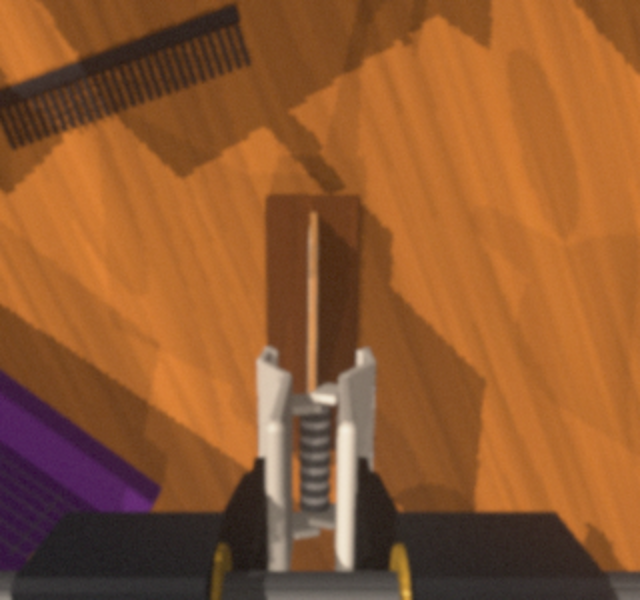

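Wrist view over the card: card edge vertical at columns ~316.5-317, far end row 106; open jaws at columns 294/343, midline within ~1 mm of the card and square to it. Check the position along the card.

Run:
```python
from h import *
import pickle
p,q=pickle.load(open('w7.pkl','rb'));C=cam('wrist',dict(ee_pos=p,ee_rot=q));Rt=R.from_quat(q)
loc=lambda u,z:Rt.inv().apply(onz(C,u,z)-p)*1000
print('card far end -> centre x',loc((317,105.5),.15)-[75,0,0], 'near pt',loc((316.5,190),.15))
print('block far -> centre',loc((316.5,98),.032)-[85,0,0])
print('handle far corner -> centre',loc((299,212),.322)-[28,0,0])
print('spring mid',loc((317.5,228),.274), 'hinge knuckle far', loc((316,198),.274))
```

```text
card far end -> centre x [  0.4801   1.5234 343.3852] near pt [ -4.5298   1.2219 343.3711]
block far -> centre [ -1.4508   1.457  461.3868]
handle far corner -> centre [  0.748  -7.629 171.384]
spring mid [  2.6418   1.4032 219.3722] hinge knuckle far [ 22.0988   0.4359 219.3765]
```

Everything is aligned within ~1 mm; lower straight down 110 mm.

>>> carry_out([
  [0, 0, 0.4, 0, 0, 0, 0.85],
  [0, 0, 1.1, 0, 0, 0, 0.85],
  [0, 0, 1.8, 0, 0, 0, 0.85],
  [0, 0, 2.3, 0, 0, 0, 0.85],
  [0, 0, 2.6, 0, 0, 0, 0.85],
])

```text
t: 6.8
ee_pos: [0.5124, -0.1918, 0.4139]
ee_rot: [0.833, 0.553, -0.001, -0.001]
wrist_force: [-0.0, -0.4, 0.4]
gripper_width: 0.222
finger_force: 25.0
```

>>> carry_out([
  [0, 0, 0.2, 0, 0, 0, 0.85],
  [0, 0, 0.5, 0, 0, 0, 0.85],
  [0, 0, 0.8, 0, 0, 0, 0.85],
  [0, 0, 1.0, 0, 0, 0, 0.85],
  [0, 0, 1.05, 0, 0, 0, 0.85],
])

```text
t: 7.3
ee_pos: [0.5124, -0.1926, 0.3837]
ee_rot: [0.833, 0.553, -0.0, -0.0]
wrist_force: [0.2, -0.0, -0.2]
gripper_width: 0.22
finger_force: 25.0
```

>>> carry_out([
  [0, 0, 0, 0, 0, 0, 0.85],
  [0, 0, 0, 0, 0, 0, 0.85],
  [0, 0, 0, 0, 0, 0, 0.85],
])

```text
t: 7.6
ee_pos: [0.5124, -0.1927, 0.3847]
ee_rot: [0.833, 0.553, 0.0, 0.0]
wrist_force: [0.6, -0.4, -1.2]
gripper_width: 0.221
finger_force: 25.0
```

Run:
```python
from h import *
o=get_obs();print(o['t'],o['ee_pos'],inc([.512,-.193,.3835],67.1,o),o['gripper_width'],o['finger_force'],o['wrist_force'],o['ft_torque'])
s=camera('side')[:,:,::-1];w=camera('wrist')[:,:,::-1];cv2.imwrite('pics/side8.png',s);cv2.imwrite('pics/w8.png',w)
# motion checks against earlier pictures: block's lower near part (side), tray/peg (side)
for nm,(x,y,ww,h) in [('peg',(300,225,60,40)),('block near end',(308,195,30,18)),('block',(308,165,60,50))]:
    a=cv2.imread('pics/side0.png')[y:y+h,x:x+ww].astype(np.float32).mean(2);b=s[y:y+h,x:x+ww].astype(np.float32).mean(2)
    print(nm,cv2.phaseCorrelate(a,b),abs(a-b).mean())
# card column against jaws in wrist view: intensity profile between jaws just ahead of the clip
hsv=cv2.cvtColor(np.ascontiguousarray(w),cv2.COLOR_BGR2HSV)
for r in (60,100,140,160,175):
    l=w[r,250:390].astype(int); white=(hsv[r,250:390,1]<60)&(hsv[r,250:390,2]>90)
    print(r,'white cols',np.where(white)[0]+250 if white.sum()<60 else white.sum())
```

```text
7.6 [ 0.5124 -0.1927  0.3847] [-0.02 -0.01  0.04  0.01  0.    0.01] 0.22125029585694833 24.9950463228015 [ 0.6242 -0.4351 -1.2408] [ 0.0216 -0.0815 -0.0295]
peg ((0.06463644782370181, -0.05209734659953469), 0.9776151418685913) 9.38375
block near end ((0.03288714527845826, 0.009495172156578136), 0.8841646844590152) 7.369136
block ((0.09593065600372341, -0.2679721874694323), 0.9179322630564372) 12.088111
60 white cols []
100 white cols []
140 white cols []
160 white cols []
175 white cols [293 294 295 296 339 340 341 342 343 344]
```

Run:
```python
from h import *
w=cv2.imread('pics/w8.png').astype(int).sum(2)
for r in (40,80,110,140,165,172,175,178): print(r,list(w[r,290:348:2]))
```

```text
40 [np.int64(225), np.int64(244), np.int64(239), np.int64(230), np.int64(235), np.int64(274), np.int64(309), np.int64(319), np.int64(333), np.int64(322), np.int64(324), np.int64(313), np.int64(323), np.int64(320), np.int64(307), np.int64(311), np.int64(302), np.int64(306), np.int64(282), np.int64(290), np.int64(303), np.int64(299), np.int64(299), np.int64(302), np.int64(281), np.int64(281), np.int64(288), np.int64(306), np.int64(291)]
80 [np.int64(329), np.int64(324), np.int64(308), np.int64(315), np.int64(310), np.int64(301), np.int64(284), np.int64(284), np.int64(289), np.int64(295), np.int64(299), np.int64(242), np.int64(202), np.int64(190), np.int64(176), np.int64(201), np.int64(196), np.int64(190), np.int64(199), np.int64(199), np.int64(233), np.int64(286), np.int64(278), np.int64(282), np.int64(268), np.int64(275), np.int64(275), np.int64(281), np.int64(287)]
110 [np.int64(204), np.int64(200), np.int64(203), np.int64(203), np.int64(200), np.int64(185), np.int64(189), np.int64(174), np.int64(198), np.int64(194), np.int64(198), np.int64(210), np.int64(304), np.int64(381), np.int6
[... 1717 characters left out ...]
283), np.int64(371), np.int64(355), np.int64(300), np.int64(168), np.int64(149), np.int64(136), np.int64(126), np.int64(134), np.int64(153), np.int64(153), np.int64(161), np.int64(172), np.int64(381), np.int64(489), np.int64(434), np.int64(371), np.int64(246)]
178 [np.int64(402), np.int64(380), np.int64(306), np.int64(461), np.int64(367), np.int64(220), np.int64(212), np.int64(201), np.int64(210), np.int64(189), np.int64(190), np.int64(295), np.int64(371), np.int64(349), np.int64(291), np.int64(149), np.int64(149), np.int64(156), np.int64(141), np.int64(149), np.int64(145), np.int64(147), np.int64(155), np.int64(169), np.int64(464), np.int64(595), np.int64(467), np.int64(438), np.int64(348)]
```

Card at column 316, jaws at 295/341 (mid 318): nudge 1 mm and 3 mm lower.

>>> carry_out([
  [0, -0.02, 0.05, 0, 0, 0, 0.85],
  [0, -0.04, 0.1, 0, 0, 0, 0.85],
  [0, -0.04, 0.1, 0, 0, 0, 0.85],
  [0, -0.04, 0.1, 0, 0, 0, 0.85],
])

```text
t: 8.1
ee_pos: [0.5113, -0.1922, 0.3813]
ee_rot: [0.833, 0.553, -0.0, -0.0]
wrist_force: [-0.0, -0.7, 0.3]
gripper_width: 0.221
finger_force: 25.0
```

Run:
```python
from h import *
o=get_obs();print(o['t'],o['ee_pos'],o['gripper_width'],o['finger_force'],o['wrist_force'])
w=camera('wrist').astype(int).sum(2)
for r in (120,160,177): print(r,*w[r,288:350:2])
print(close_job())
```

```text
8.1 [ 0.5113 -0.1922  0.3813] 0.22121235718968646 24.99509484092414 [-0.0283 -0.7189  0.3369]
120 198 199 204 198 182 209 193 195 190 192 208 193 197 227 368 387 370 187 137 142 128 140 156 188 202 193 191 209 196 205 169
160 200 197 202 206 204 211 193 203 204 203 195 209 201 259 393 373 336 162 146 121 147 139 134 150 143 156 151 161 163 164 199
177 235 361 398 330 422 341 211 202 211 200 207 194 211 310 387 355 314 158 150 151 141 137 143 137 148 262 345 407 431 280 231
the job is handed in; nothing more can be done
None
```

I took the clip off the tray wall and handed the job in with the arm holding it squeezed fully open over the middle of the card. The lips are about 23 mm below the card's top edge, one each side and not touching it. The peg stayed on the tray wall, and I saw no movement of the tray or the block.

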